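# Hang the test-tube rack on the drip stand

### The job

The wire test-tube racks have just been rinsed. Hang the one with the long carrying bar over the drip tray: lower it so that the two ends of its bar rest in the two hooks, and let go only once both ends are seated; it should hang there level and still. Leave the other rack, the one with the short bar, where it stands.

Things in the scene. Friction and masses are not known exactly. Their poses are not given: they have to be found in the camera images.
- long_rack_bar (a point): Mid-bar of the steel wire rack to hang (0.35 kg, 62 x 163 mm, upright). Round bar 12 mm thick, 290 long, along y, axis 120 above the rack's foot and 50 above its upper shelf; straps at y = -80 and 80 carry it, ends stick out 63 beyond them. Free for fingers between the straps. Symmetric, balanced below this point; either end fits either hook. x across the bar, z up.
- short_rack_bar (a point): Mid-bar of the other rack, the same in make and size except that its bar is only 176 mm long and ends just past the end plates, too short for the hooks. It stays where it stands. Same axes.
- hooks (a point): Midpoint between the two hooks, at the height of a seated bar's axis (155 mm above the table). Open-topped upturned hooks of 8 mm rod at y = -110 and 110 mm; mouths 52 mm wide in x, rod tops 27 mm above this point, sloped sides lead the bar to x = 0. A seated bar lies along y. The rack's body goes down between the hooks from above; it then hangs 35 mm off the table. z up.
- drip_stand: The fixed stand of the hooks; origin on the table straight below hooks, same axes. Grey tray 190 x 270 mm (x -80 to 110, y -135 to 135), rim 18 mm high. Two steel posts, 12 mm thick, at x = 85, y = -110 and 110 mm; from their tops rods run level towards -x to the hooks, 182 mm above the table at the highest. Nothing between the posts or hooks but the tray.

How it is judged:
On the way, in this order (a step that is already met when the one before it is completed fails the run):
1. the long-barred rack is lifted off the table (height (world z) of long_rack_bar above 0.19 m), for 0.1 s.
2. both ends of the bar are down in the two hooks (within about 10 mm of their seats in height) while the gripper still holds the bar (x of long_rack_bar in the frame of hooks between -0.012 and 0.012 m and y of long_rack_bar in the frame of hooks between -0.026 and 0.026 m and z of long_rack_bar in the frame of hooks between -0.01 and 0.01 m and angle between the y axis of long_rack_bar and the y axis of hooks, either way round below 0.09 rad and contact force between the fingers and long_rack above 0.5 N), for 0.2 s.
At the end, for the whole second after the job is handed in: The long-barred rack hangs by its bar in both hooks: bar middle within 12 mm across, 26 mm along and 7 mm in height of the seats' midpoint, bar within 5 degrees of the hooks' line, rack within 10 degrees of plumb, at rest; the other rack within 30 mm of where it stood (x of long_rack_bar in the frame of hooks between -0.012 and 0.012 m and y of long_rack_bar in the frame of hooks between -0.026 and 0.026 m and z of long_rack_bar in the frame of hooks between -0.007 and 0.007 m and angle between the y axis of long_rack_bar and the y axis of hooks, either way round below 0.09 rad and angle between long_rack_bar's own z axis and vertical below 0.17 rad and linear speed of long_rack below 0.03 m/s and angular speed of long_rack below 0.3 rad/s and distance of short_rack_bar from where it was at the start of the episode below 0.03 m); the robot touches nothing.
It fails at once if the short-barred rack is pushed away, knocked over or picked up (distance of short_rack_bar from where it was at the start of the episode above 0.03 m).
It also fails if it takes over 43 s, if anything falls off the work surface, if the arm or the gripper's body presses on something with over 40 N, if the wrist force passes 120 N, or if a joint passes its speed limit or range.

### The arm

A 6-joint arm with a two-finger parallel gripper is mounted at the origin on the work surface. World frame = base frame: x ahead of the robot, y to its left, z up, the work surface at z = 0. Lengths are in m, angles in rad, forces in N, time in s.
With the tool pointing down it reaches from about 0.3 to 0.875 m from the base axis. Payload 4.2 kg.
Tool frame: the origin (TCP) lies at the very end of the fingers, on their centre line; the grasp point (between the pads) lies 19 mm behind it (arm.hold_point_z is the distance from the TCP to the grasp point, in m); z points along the fingers, y is the direction in which the jaws open and shut (so a half turn about z gives the same grasp; the last joint's range is limited). The gripper opens to 85 mm and grips with 20 to 120 N. Pads are 22 mm wide; open, the fingers measure 114 mm over their backs; the gripper's body (76 mm by 85 mm) begins 54 mm behind the grasp point. The pads swing forward as they close: fully open they stand 13 mm farther back than shut.
Start: joints at [-1.159, 0.32, 1.565, -0, 1.257, -0.02], TCP at [0.241, -0.522, 0.231] pointing down, gripper open.
Joint ranges: [-3.11, 3.11], [-0.84, 2.01], [0.21, 2.61], [-1.34, 4.49], [0.05, 2.63], [-2.56, 2.56]. Speed limits (rad/s): [2.57, 2.57, 3.14, 3.14, 3.14, 3.14].

### API

Orientations are given as a 3x3 rotation matrix whose columns are the frame's x, y, z axes.
In Python, from cell import arm gives the robot as it stands.
- The arm moves only by the tool apply_moves, never from a script. Its argument "commands" is a list that holds one entry, the list of rows, each a list of 6 numbers: the shift along the tool's x, y, z in cm, then the turn, a rotation vector about the tool's x, y, z in degrees. In form: [[[tx, ty, tz, ax, ay, az], ...]]. A call has 1 to 20 rows; each row is the pose to reach, as a shift and turn from the pose measured when the call began, along the tool's axes at that moment; what a row does not reach only later rows make up. A row lasts 1/12 s, in which the tool goes at most 41.7 mm and 7.16 degrees, less where a joint would pass 70% of its speed; a pose out of reach is approached as far as the arm can. A call with a gripper value outside its range is refused whole. "gripper" is the finger opening in cm, from 0 to 8.54, set as the call begins (left out, the last holds). The fingers move at their own pace and stop on an object; "newtons" is the grip in N (left out, the last holds). Time passes only in rows, so rows that repeat a pose let the fingers close. It gives the time, the measured TCP pose, the force and the opening at its end, in the units of the state.
- arm.read_state(): the state, without advancing time (a new reading comes with each control period).
- arm.read_camera(name): name is "scene" or "top"; returns a dict with "frame" (400x640x3 uint8, blue, green, red), "fx", "fy", "cx", "cy" (pixels), "view" (4x4, takes a point from world to camera coordinates). Camera axes: x right, y up, looking along -z (the intrinsics and any distortion apply to the point x, -y, -z); pixel columns grow to the right and rows downward; lengths in m; the calibration is good to about 2 mm. A picture is of the moment at which its call begins. There is no depth.
- arm.hand_in(): hands the job in, once; it reports no verdict.
The state is a dict: "clock": time; "qpos": joint angles; "qvel": joint speeds; "joint_torque": joint torques, N m; "eef_pos": TCP position; "tcp_rot": TCP orientation; "wrist_force": force on the tool from outside, world axes, zero at the start; "wrist_torque": the same for the moment, N m; "opening": finger opening in m.
Only numpy, scipy, OpenCV 4.12 (cv2) and the standard library are available. Lean on these libraries where they do the work, as an engineer would, in place of code of your own. Each camera call takes 0.05 s, during which the arm holds its last target. There are 200 camera calls.

## Working session

There is one attempt and no reset: what is moved stays moved. The work goes in short steps, Python scripts to look and compute and a tool call to move; the robot and the scene stay as the last step left them, time stands still between calls to the robot, and variables do not carry over. Pictures are saved under pics/ and viewed, about 8 in all and at most 12, crops included, and the job is handed in when it is done.

Besides the shell and the picture viewer there is one more tool, called after "Call:" as name(argument=value, ...), one argument or row to a line, values as JSON. apply_moves: Moves the arm, as the interface text tells. Its arguments: {"type":"object","properties":{"commands":{"type":"array"},"gripper":{"type":"number"},"newtons":{"type":"number"}},"required":["commands"]}

```bash
mkdir -p pics
cat > h.py <<'E'
import numpy as np,cv2
from cell import arm
def cam(n,save=None):
    c=arm.read_camera(n)
    if save: cv2.imwrite('pics/'+save,c['frame'])
    return c
def ray(c,u,v):
    V=np.array(c['view']);R=V[:3,:3];t=V[:3,3]
    d=np.array([(u-c['cx'])/c['fx'],-(v-c['cy'])/c['fy'],-1.])
    return -R.T@t,R.T@d
def onz(c,u,v,z):
    o,d=ray(c,u,v);return o+d*(z-o[2])/d[2]
def proj(c,p):
    V=np.array(c['view']);q=V[:3,:3]@np.array(p)+V[:3,3]
    return np.array([c['cx']+c['fx']*q[0]/-q[2],c['cy']-c['fy']*q[1]/-q[2]])
E
python3 - <<'E'
from h import *
for n in('scene','top'):
    c=cam(n,n+'0.png');print(n,c.keys(),c['fx'],c['cx'],c['cy'],ray(c,320,200))
s=arm.read_state();print(s['clock'],s['tcp_rot'],s['eef_pos'],s['opening'])
E
```

```text
scene dict_keys(['frame', 'fx', 'fy', 'cx', 'cy', 'view']) 377.1097936174551 323.6671961630144 208.11368887212842 (array([1.11042381, 0.11496304, 0.83217463]), array([-0.65234886, -0.13539309, -0.74610131]))
top dict_keys(['frame', 'fx', 'fy', 'cx', 'cy', 'view']) 373.12591956367737 316.6292210988379 194.59104474804982 (array([0.4196042 , 0.00481414, 0.99779567]), array([ 0.09333359,  0.00475836, -0.99577003]))
0.1 [[ 9.08215267e-01  4.18502828e-01 -6.41132611e-04]
 [ 4.18503319e-01 -9.08214156e-01  1.42066903e-03]
 [ 1.22682961e-05 -1.55858943e-03 -9.99998785e-01]] [ 0.24045672 -0.52184498  0.23058212] 0.08519938967583353
```

View pics/scene0.png

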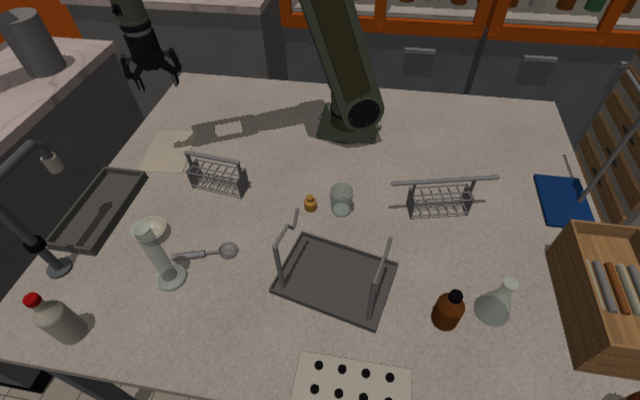

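View pics/top0.png

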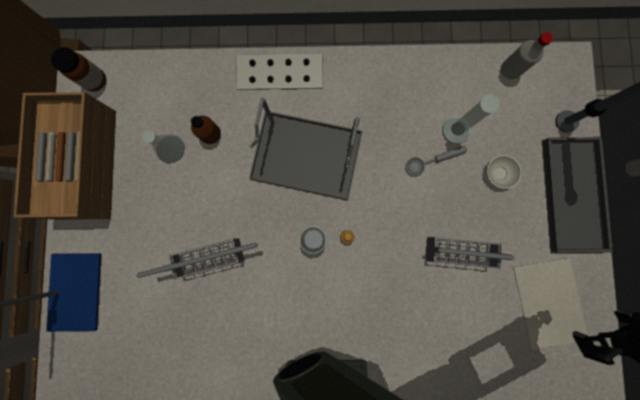

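The top view (robot at the bottom, +x up, +y left) shows the long rack with its bar from (138,275) to (257,246). The short rack is at (463,253). The tray is at (305,155), with hooks near (262,105–145) and (355,120–160). I'll enlarge both views to place the features more precisely.

Run:
```python
import cv2,numpy as np
t=cv2.imread('pics/top0.png');s=cv2.imread('pics/scene0.png')
f=lambda a,k:cv2.convertScaleAbs(cv2.resize(a,None,fx=k,fy=k,interpolation=cv2.INTER_CUBIC),alpha=1.5)
a=f(t[90:205,240:370],3);b=f(t[232:292,130:270],3)   # tray ; long rack
c=f(s[200:330,265:402],3);d=f(s[165:225,385:505],3)
W=800;o=np.zeros((600,W,3),np.uint8)
def put(i,x,y):o[y:y+i.shape[0],x:x+i.shape[1]]=i[:600-y,:W-x]
put(a,0,0);put(b,0,380);put(c,389,0);put(d,430,395)
cv2.imwrite('pics/z.png',o)
```

```text
(no output)
```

View pics/z.png

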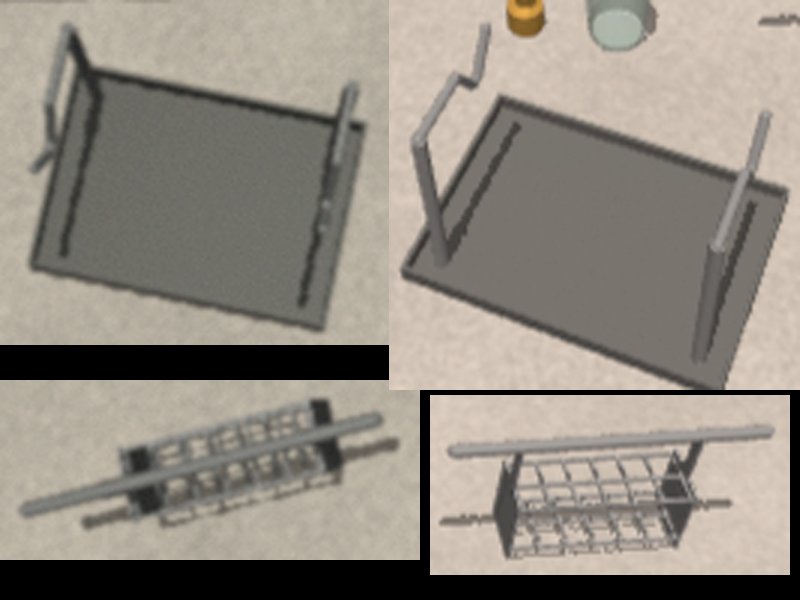

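```bash
cat > m.py <<'E'
from h import *
T=cam('top');S=cam('scene')
pt=lambda u,v,z:onz(T,240+(u+.5)/3-.5,90+(v+.5)/3-.5,z)
cor=np.array([pt(*p,.018) for p in[(83,70),(365,123),(322,328),(32,265)]]);print('tray',cor.round(4))
for i in range(4):print(np.linalg.norm(cor[i]-cor[i-1]).round(4),end=' ')
x=(cor[0]-cor[3]+cor[1]-cor[2])[:2];y=(cor[0]-cor[1]+cor[3]-cor[2])[:2]
a=np.arctan2(x[1],x[0]);b=np.arctan2(y[1],y[0])-np.pi/2;print('\nyaw',a,b)
yaw=(a*190+b*270)/460;R=np.array([[np.cos(yaw),-np.sin(yaw)],[np.sin(yaw),np.cos(yaw)]])
H=cor.mean(0)[:2]-R@[.015,0];print('H tray',H)
pp=np.array([pt(*p,.182)[:2] for p in[(68,28),(352,88)]]);
d=pp[0]-pp[1];print('posts',pp,np.linalg.norm(d),'yaw',np.arctan2(d[1],d[0])-np.pi/2,'H posts',pp.mean(0)-R@[.085,0])
bar=np.array([onz(T,130+(u+.5)/3-.5,232+(v+.5)/3-.5,.120) for u,v in[(24,510-380),(380,420-380)]])
d=bar[0]-bar[1];print('bar',bar.round(4),np.linalg.norm(d),'mid',bar.mean(0),'yaw',np.arctan2(d[1],d[0])-np.pi/2)
for e in bar: print('scene bar',proj(S,e), (proj(S,e)-[385,165])*3+[430,395])
for sy in(.11,-.11):
  for xx,z in((.085,.182),(.026,.182),(0,.145),(-.026,.182)):
    p=np.r_[H+R@[xx,sy],z];print(sy,xx,'top',((proj(T,p)-[240,90])*3).round(),'scene',((proj(S,p)-[265,200])*3+[389,0]).round())
s=arm.read_state();print(s['clock'])
E
python3 m.py
```

```text
tray [[ 0.7501  0.1494  0.018 ]
 [ 0.6971 -0.1038  0.018 ]
 [ 0.5132 -0.0617  0.018 ]
 [ 0.5725  0.1942  0.018 ]]
0.1831 0.2587 0.1887 0.2627 
yaw -0.23585915292308768 -0.21710418962762756
H tray [0.61861026 0.0478852 ]
posts [[ 0.72764684  0.13668866]
 [ 0.67765019 -0.07653481]] 0.21900664965103916 yaw -0.23031919205059692 H posts [0.61978819 0.0490286 ]
bar [[0.3317 0.4357 0.12  ]
 [0.3981 0.1591 0.12  ]] 0.28443813984483485 mid [0.36491018 0.29741185 0.12      ] yaw 0.23535977506240346
scene bar [497.59259627 176.02416261] [767.77778881 428.07248782]
scene bar [390.97117358 182.383112  ] [447.91352073 447.149336  ]
0.11 0.085 top [68. 29.] scene [715. 233.]
0.11 0.026 top [ 50. 103.] scene [741. 162.]
0.11 0 top [ 51. 149.] scene [747. 163.]
0.11 -0.026 top [ 34. 170.] scene [763. 105.]
-0.11 0.085 top [353.  88.] scene [415. 129.]
-0.11 0.026 top [337. 163.] scene [452.  68.]
-0.11 0 top [327. 207.] scene [472.  73.]
-0.11 -0.026 top [323. 231.] scene [482.  18.]
0.2
```

```bash
cat >> h.py <<'E'
def tri(c1,p1,c2,p2):
    o,d=ray(c1,*p1);q,e=ray(c2,*p2);d/=np.linalg.norm(d);e/=np.linalg.norm(e)
    A=np.stack([d,-e],1);s=np.linalg.lstsq(A,q-o,rcond=None)[0]
    a=o+d*s[0];b=q+e*s[1];return (a+b)/2,np.linalg.norm(a-b)
E
python3 - <<'E'
from h import *
T=cam('top');S=cam('scene')
g=lambda u,v:((240+(u+.5)/3-.5),90+(v+.5)/3-.5)
k=lambda u,v:((265+(u-389+.5)/3-.5),200+(v+.5)/3-.5)
for n,a,b in[('postR(-y)',(352,88),(420,140)),('postL',(68,28),(717,245)),('cor nearR',(322,328),(503,97)),('cor nearL',(32,265),(788,190)),('cor farR',(365,123),(403,272)),('tipR',(323,231),(486,25)),('tipL',(36,170),(766,115)),('valL',(52,149),(748,172))]:
    p,e=tri(T,g(*a),S,k(*b));print(n,p.round(4),e.round(4))
m=lambda u,v:(130+(u+.5)/3-.5,232+(v+.5)/3-.5)
n=lambda u,v:(385+(u-430+.5)/3-.5,165+(v-395+.5)/3-.5)
for a,b in[((24,130),(772,432)),((380,40),(450,449))]:print(tri(T,m(*a),S,n(*b)))
E
```

```text
postR(-y) [ 0.6797 -0.0763  0.1748] 0.0018
postL [0.7302 0.1378 0.1753] 0.0001
cor nearR [ 0.5138 -0.0613  0.0099] 0.0018
cor nearL [0.5735 0.1969 0.0112] 0.0028
cor farR [ 0.6993 -0.1044  0.01  ] 0.0005
tipR [ 0.5702 -0.0523  0.1773] 0.0014
tipL [0.6201 0.1625 0.175 ] 0.0021
valL [0.6458 0.1561 0.1385] 0.0004
(array([0.33127136, 0.43875457, 0.11602815]), np.float64(0.001966763806129904))
(array([0.39799668, 0.15974622, 0.11889738]), np.float64(0.0008697349342246))
```

The top-view sizes and separations agree to about 3%. Triangulated heights read about 7 mm low at the stand, so I'll use the given heights there. First move: over the middle, clear of everything.

Call:
apply_moves(
  commands=[
    [[1,-1,-1,0,0,-1],[3,-2.5,-2,0,0,-4],[5.5,-4.5,-3,0,0,-8],[8,-6.5,-4,0,0,-12],[10.5,-8.5,-4,0,0,-16],[13,-10.8,-4,0,0,-20],[15.5,-13,-4,0,0,-24],[18,-15,-4,0,0,-28],[20.5,-17,-4,0,0,-32],[23,-19,-4,0,0,-36],[25.5,-21.2,-4,0,0,-40],[28,-23.3,-4,0,0,-44],[30.5,-25.4,-4,0,0,-48],[33,-27.5,-4,0,0,-52],[34.8,-29,-4,0,0,-54],[35.7,-29.8,-4,0,0,-55],[35.7,-29.8,-4,0,0,-55]],
  ],
  gripper=8.5,
)

```text
clock: 1.72
eef_pos: [0.4406, -0.0994, 0.2718]
tcp_rot: [[0.174, 0.985, 0.001], [0.985, -0.174, 0.001], [0.001, 0.0, -1.0]]
wrist_force: [0.5, -0.2, -0.5]
opening: 0.085
```

```bash
cat > to.py <<'E'
import sys
from h import *
# to.py x y z yaw : move for TCP to that point, tool y axis at heading yaw (mod pi), pointing down
x,y,z,w=map(float,sys.argv[1:]);s=arm.read_state();R=np.array(s['tcp_rot'])
t=R.T@(np.array([x,y,z])-s['eef_pos'])*100
from scipy.spatial.transform import Rotation as Q
Y=np.array([np.cos(w),np.sin(w),0]);Y*=np.sign(Y@R[:,1]);Z=np.array([0,0,-1.])
G=np.stack([np.cross(Y,Z),Y,Z],1)
r=Q.from_matrix(R.T@G).as_rotvec(degrees=True)
print('move',t.round(2),r.round(2),'t',s['clock'],'tcp',np.round(s['eef_pos'],4),'q',np.round(s['qpos'],2),'F',np.round(s['wrist_force'],1),'op',s['opening'])
E
python3 to.py 0.365 0.298 0.22 0.237
```

```text
move [ 37.82 -14.34   5.23] [  0.04  -0.08 -23.57] t 1.7167 tcp [ 0.4406 -0.0994  0.2718] q [-0.25  0.1   1.75  0.    1.29 -0.07] F [ 0.5 -0.2 -0.5] op 0.085022932645354
```

Call:
apply_moves(
  commands=[
    [[1.5,-0.6,0,0,0,-1],[4,-1.5,0,0,0,-2.5],[6.7,-2.5,0,0,0,-4.2],[9.4,-3.6,0,0,0,-6],[12.1,-4.6,0,0,0,-7.6],[14.8,-5.6,0,0,0,-9.3],[17.5,-6.6,0,0,0,-11],[20.2,-7.7,0,0,0,-12.7],[22.9,-8.7,0,0,0,-14.4],[25.6,-9.7,0.5,0,0,-16],[28.3,-10.7,1.5,0,0,-17.7],[31,-11.8,2.5,0,0,-19.4],[33.7,-12.8,3.5,0,0,-21],[36,-13.6,4.4,0,0,-22.5],[37.3,-14.1,5,0,0,-23.3],[37.8,-14.3,5.2,0,0,-23.6],[37.8,-14.3,5.2,0,0,-23.6],[37.8,-14.3,5.2,0,0,-23.6]],
  ],
)

```text
clock: 3.22
eef_pos: [0.3655, 0.2969, 0.2207]
tcp_rot: [[-0.235, 0.972, 0.001], [0.972, 0.235, 0.001], [0.001, 0.001, -1.0]]
wrist_force: [-0.6, 0.5, -0.4]
opening: 0.0849
```

```bash
python3 - <<'E'
from h import *
t=cam('top');s=cam('scene')
f=lambda a,k:cv2.convertScaleAbs(cv2.resize(a,None,fx=k,fy=k,interpolation=cv2.INTER_CUBIC),alpha=1.5)
a=f(t['frame'][215:325,110:290],4);b=f(s['frame'][120:225,380:510],4)
o=np.zeros((600,800,3),np.uint8);b=cv2.resize(b,None,fx=.6,fy=.6);o[:110*4,:720]=a;o=o[:440]
cv2.imwrite('pics/g1.png',np.vstack([o[:, :720],cv2.copyMakeBorder(b[:160],0,0,0,720-b.shape[1],0)]))
E
python3 to.py 0.365 0.298 0.101 0.237
```

```text
move [ 0.13 -0.07 11.99] [ 0.12 -0.07 -0.06] t 3.3167 tcp [0.3658 0.2968 0.2209] q [0.66 0.16 1.81 0.   1.17 0.42] F [ 0.5 -0.2  0. ] op 0.08515739582197103
```

View pics/g1.png

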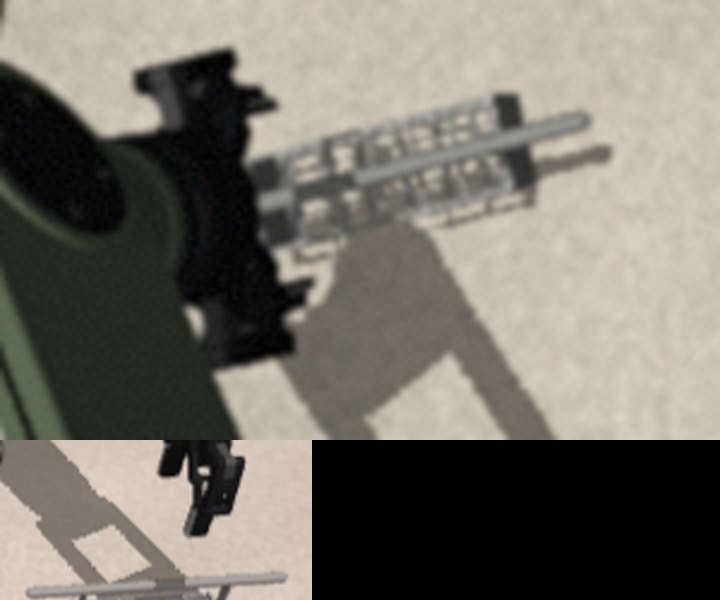

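The picture shows the jaws straddling the bar line. The fingertips are at crop (265,97) and (305,290), and the bar runs to (588,120). Descending.

Call:
apply_moves(
  commands=[
    [[0,0,0.6,0,0,0],[0.1,0,2,0,0,0],[0.1,0,3.6,0,0,0],[0.1,0,5.2,0,0,0],[0.1,0,6.8,0,0,0],[0.1,0,8.4,0,0,0],[0.1,0,10,0,0,0],[0.1,0,11.2,0,0,0],[0.1,0,11.8,0,0,0],[0.1,0,12,0,0,0],[0.1,0,12,0,0,0],[0.1,0,12,0,0,0]],
  ],
)

```text
clock: 4.32
eef_pos: [0.3663, 0.298, 0.1016]
tcp_rot: [[-0.233, 0.972, 0.003], [0.972, 0.233, 0.002], [0.002, 0.003, -1.0]]
wrist_force: [-0.6, 0.8, 0.6]
opening: 0.0848
```

```bash
python3 - <<'E'
from h import *
s=cam('scene');t=cam('top')
f=lambda a,k:cv2.convertScaleAbs(cv2.resize(a,None,fx=k,fy=k,interpolation=cv2.INTER_CUBIC),alpha=1.5)
o=np.zeros((600,720,3),np.uint8);a=f(s['frame'][145:225,380:510],4);o[:320,:520]=a;b=f(t['frame'][225:295,110:290],4);o[320:600]=b
cv2.imwrite('pics/g2.png',o)
E
python3 to.py 0.365 0.298 0.101 0.237
```

```text
move [ 0.01 -0.13  0.07] [ 0.21 -0.11 -0.07] t 4.4167 tcp [0.3663 0.2982 0.1017] q [0.66 0.29 1.98 0.   0.87 0.42] F [ 0.1 -0.2 -0.2] op 0.08500361923827514
```

View pics/g2.png

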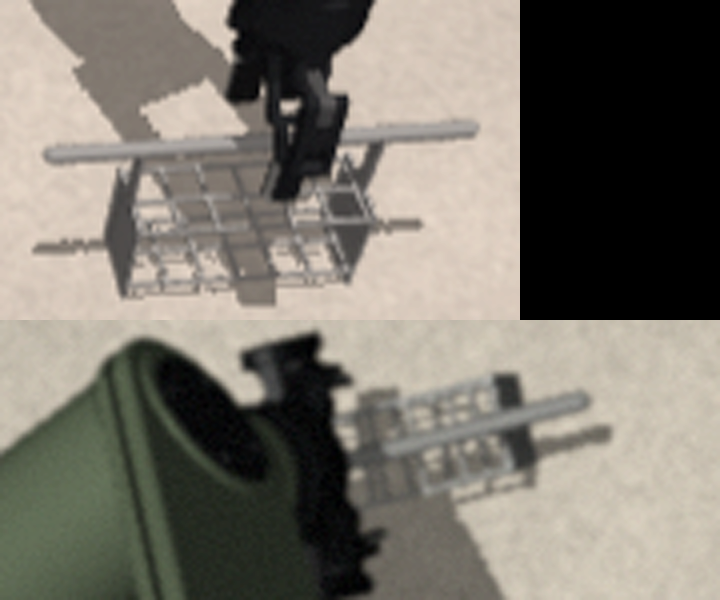

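The finger is mid-bar, at crop (310,140), between the straps, and both fingers straddle the bar. Closing.

Call:
apply_moves(
  commands=[
    [[0,0,0,0,0,0],[0,0,0,0,0,0],[0,0,0,0,0,0],[0,0,0,0,0,0],[0,0,0,0,0,0],[0,0,0,0,0,0],[0,0,0,0,0,0],[0,0,0,0,0,0],[0,0,0,0,0,0],[0,0,0,0,0,0],[0,0,0,0,0,0],[0,0,0,0,0,0]],
  ],
  gripper=0,
  newtons=70,
)

```text
clock: 5.42
eef_pos: [0.3663, 0.2982, 0.1019]
tcp_rot: [[-0.234, 0.972, 0.003], [0.972, 0.234, 0.003], [0.002, 0.004, -1.0]]
wrist_force: [-1.5, -0.6, 4.0]
opening: 0.01
```

Call:
apply_moves(
  commands=[
    [[0,0,-0.4,0,0,0],[0,0,-1.2,0,0,0],[0,0,-2.4,0,0,0],[0,0,-3.8,0,0,0],[0,0,-5.2,0,0,0],[0,0,-6.6,0,0,0],[0,0,-8,0,0,0],[0,0,-9.4,0,0,0],[0,0,-10.8,0,0,0],[0,0,-12.2,0,0,0],[0,0,-13.6,0,0,0],[0,0,-15,0,0,0],[0,0,-16.4,0,0,0],[0,0,-17.8,0,0,0],[0,0,-19.2,0,0,0],[0,0,-20.6,0,0,0],[0,0,-21.6,0,0,0],[0,0,-22,0,0,0],[0,0,-22,0,0,0]],
  ],
)

```text
clock: 7.0
eef_pos: [0.3657, 0.2977, 0.3225]
tcp_rot: [[-0.234, 0.972, 0.004], [0.972, 0.234, 0.004], [0.002, 0.005, -1.0]]
wrist_force: [0.2, -0.3, -5.3]
opening: 0.0094
```

```bash
python3 - <<'E'
from h import *
s=cam('scene');t=cam('top')
f=lambda a,k:cv2.convertScaleAbs(cv2.resize(a,None,fx=k,fy=k,interpolation=cv2.INTER_CUBIC),alpha=1.5)
o=np.zeros((600,720,3),np.uint8);a=f(s['frame'][60:220,370:550],2);o[:320,:360]=a;b=f(t['frame'][215:285,70:250],4);o[320:600]=b
cv2.imwrite('pics/l1.png',o)
E
python3 to.py 0.62 0.049 0.32 -0.228
```

```text
move [-30.1   18.97   0.11] [ 0.11 -0.1  26.58] t 7.1 tcp [0.3652 0.2973 0.3211] q [0.66 0.1  1.62 0.   1.41 0.42] F [ 1.1 -0.3 -4.8] op 0.009840248934046758
```

View pics/l1.png

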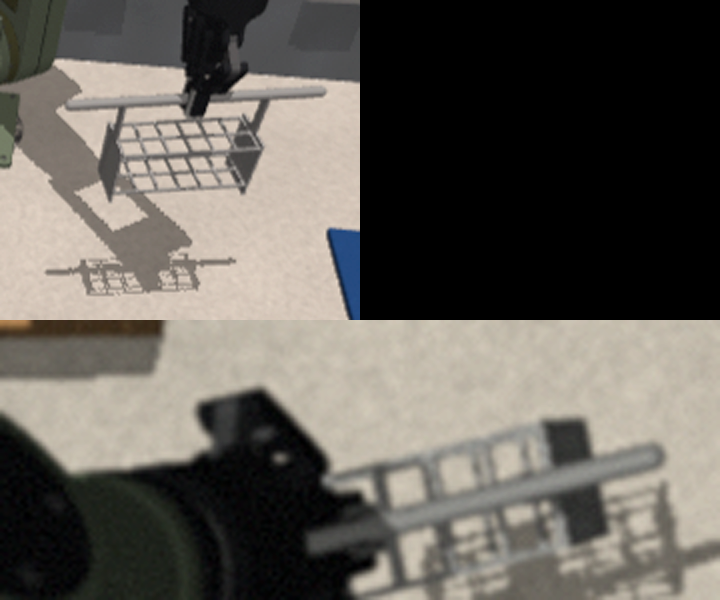

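The rack is held level, with the gripper mid-bar; the bar ends are at crop (70,105) and (325,92). Carrying it over the stand.

Call:
apply_moves(
  commands=[
    [[-0.6,0.4,0,0,0,0.5],[-1.8,1.2,0,0,0,1.6],[-3.6,2.3,0,0,0,3.2],[-5.6,3.6,0,0,0,5],[-7.6,4.9,0,0,0,6.8],[-9.8,6.2,0,0,0,8.6],[-12,7.6,0,0,0,10.6],[-14.2,9,0,0,0,12.5],[-16.4,10.4,0,0,0,14.5],[-18.6,11.8,0,0,0,16.4],[-20.8,13.1,0,0,0,18.4],[-23,14.5,0,0,0,20.3],[-25.2,15.9,0,0,0,22.2],[-27.2,17.1,0,0,0,24],[-28.6,18,0,0,0,25.3],[-29.6,18.6,0,0,0,26.2],[-30.1,19,0,0,0,26.6],[-30.1,19,0,0,0,26.6],[-30.1,19,0,0,0,26.6],[-30.1,19,0,0,0,26.6]],
  ],
)

```text
clock: 8.77
eef_pos: [0.6197, 0.0498, 0.3212]
tcp_rot: [[0.225, 0.974, 0.001], [0.974, -0.225, 0.002], [0.002, 0.001, -1.0]]
wrist_force: [-0.5, 0.0, -5.7]
opening: 0.0096
```

```bash
python3 - <<'E'
from h import *
s=cam('scene');t=cam('top')
f=lambda a,k:cv2.convertScaleAbs(cv2.resize(a,None,fx=k,fy=k,interpolation=cv2.INTER_CUBIC),alpha=1.5)
o=np.zeros((600,800,3),np.uint8);o[:600,:400]=f(s['frame'][130:330,250:450],3)[:600,90:490];o[:540,400:800]=f(t['frame'][70:205,225:405],4)[:,:400] if 0 else cv2.resize(f(t['frame'][50:205,225:400],4),(400,int(400*155/175)))[:354].repeat(1,0)[:354] if 0 else np.pad(cv2.resize(f(t['frame'][50:205,225:400],4),(400,354)),((0,186),(0,0),(0,0)))
cv2.imwrite('pics/h1.png',o)
E
python3 to.py 0.62 0.049 0.32 -0.228
```

```text
move [-0.08  0.05  0.14] [ 0.08 -0.14  0.05] t 8.8667 tcp [0.6197 0.0499 0.3214] q [0.06 0.36 1.29 0.   1.5  0.29] F [-0.   0.4 -5.3] op 0.009496184092897169
```

View pics/h1.png

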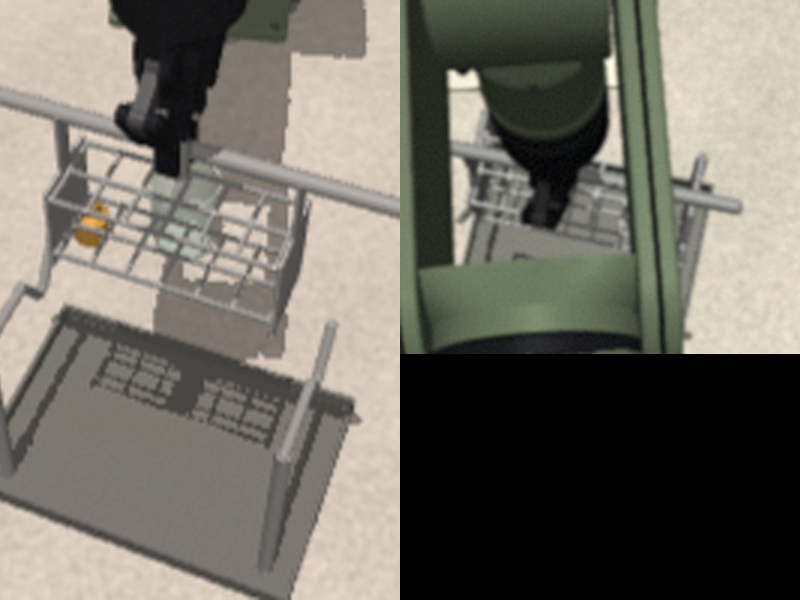

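Run:
```python
from h import *
t=cam('top')
p=onz(t,225+342*175/400,50+206*155/354,.340);w=-.228
print(p, 'implied mid',p[:2]-.145*np.array([np.sin(w),-np.cos(w)]))
cv2.imwrite('pics/x.png',t['frame'])
```

```text
[ 0.58799557 -0.09152301  0.34      ] implied mid [0.62076988 0.04972445]
```

The bar's -y end puts its middle within 1 mm of the intended point. Lowering to just above the hook tops.

Call:
apply_moves(
  commands=[
    [[0,0,0.4,0,0,0],[0,0,1.2,0,0,0],[0,0,2.2,0,0,0],[0,0,3.2,0,0,0],[0,0,4.2,0,0,0],[0,0,5.2,0,0,0],[0,0,6.2,0,0,0],[0,0,7.2,0,0,0],[0,0,8.2,0,0,0],[0,0,9.2,0,0,0],[0,0,10.2,0,0,0],[0,0,11.2,0,0,0],[0,0,12,0,0,0],[0,0,12.6,0,0,0],[0,0,13,0,0,0],[0,0,13,0,0,0],[0,0,13,0,0,0]],
  ],
)

```text
clock: 10.33
eef_pos: [0.6202, 0.0501, 0.1916]
tcp_rot: [[0.225, 0.974, 0.002], [0.974, -0.225, 0.002], [0.003, 0.002, -1.0]]
wrist_force: [-0.4, -0.9, -4.5]
opening: 0.0092
```

```bash
python3 - <<'E'
from h import *
s=cam('scene');t=cam('top')
f=lambda a,k:cv2.convertScaleAbs(cv2.resize(a,None,fx=k,fy=k,interpolation=cv2.INTER_CUBIC),alpha=1.5)
o=np.vstack([f(s['frame'][180:290,240:440],4)[:, :800]]);b=f(t['frame'][110:145,240:400],4)
o=np.vstack([o,np.pad(b,((0,0),(0,800-b.shape[1]),(0,0)))])
cv2.imwrite('pics/h2.png',o)
E
python3 to.py 0.62 0.049 0.136 -0.228
```

```text
move [-0.13 -0.04  5.62] [ 0.17 -0.16  0.05] t 10.4333 tcp [0.6205 0.0501 0.1922] q [0.06 0.42 1.51 0.   1.21 0.29] F [-0.2  0.3 -4.8] op 0.009669641436958153
```

View pics/h2.png

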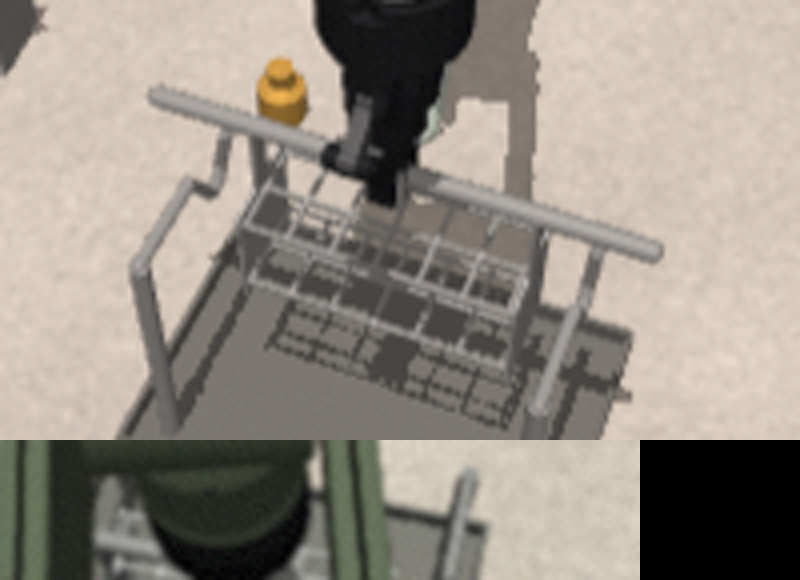

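Run:
```python
from h import *
S=cam('scene');w=-.228;R=np.array([[np.cos(w),-np.sin(w)],[np.sin(w),np.cos(w)]])
k=lambda p:((p-[240,180])*4).round(1)
B=np.array([.6205,.0501])
for sy in(.11,-.11):
  print(sy,'bar now',k(proj(S,[*(B+R@[0,sy]),.211])),'seated rod centre',k(proj(S,[*(B+R@[0,sy]),.145])),'+x26',k(proj(S,[*(B+R@[.026,sy]),.182])),'-x26',k(proj(S,[*(B+R@[-.026,sy]),.182])))
for sy in(.145,-.145):print('end',k(proj(S,[*(B+R@[0,sy]),.211])))
```

```text
0.11 bar now [594.3 228.8] seated rod centre [580.5 301.1] +x26 [573.4 300.6] -x26 [602.1 224.3]
-0.11 bar now [203.8 105.9] seated rod centre [213.3 180.4] +x26 [187.4 173.6] -x26 [228.1 107. ]
end [662.  250.1]
end [146.7  87.9]
```

Bar ends are at crop (155,95) and (660,250), and both overhangs look equal. Bar and hooks show the same picture offset, so the alignment is within about 2 mm. Lowering slowly toward the seats.

Call:
apply_moves(
  commands=[
    [[-0.1,0,0.4,0,0,0],[-0.1,0,1,0,0,0],[-0.1,0,1.6,0,0,0],[-0.1,0,2.2,0,0,0],[-0.1,0,2.8,0,0,0],[-0.1,0,3.3,0,0,0],[-0.1,0,3.8,0,0,0],[-0.1,0,4.2,0,0,0],[-0.1,0,4.6,0,0,0],[-0.1,0,5,0,0,0],[-0.1,0,5.2,0,0,0],[-0.1,0,5.3,0,0,0],[-0.1,0,5.3,0,0,0],[-0.1,0,5.3,0,0,0]],
  ],
)

```text
clock: 11.65
eef_pos: [0.6206, 0.0493, 0.1394]
tcp_rot: [[0.225, 0.974, 0.004], [0.974, -0.225, 0.002], [0.003, 0.003, -1.0]]
wrist_force: [-0.1, -0.3, -4.6]
opening: 0.0096
```

Call:
apply_moves(
  commands=[
    [[0,0,0.1,0,0,0],[0,0,0.2,0,0,0],[0,0,0.3,0,0,0],[0,0,0.35,0,0,0],[0,0,0.35,0,0,0],[0,0,0.35,0,0,0]],
  ],
)

```text
clock: 12.15
eef_pos: [0.6215, 0.0492, 0.1366]
tcp_rot: [[0.225, 0.974, 0.006], [0.974, -0.225, 0.002], [0.003, 0.006, -1.0]]
wrist_force: [2.8, -0.6, -1.1]
opening: 0.0096
```

Contact on a slope, pushing toward +x. Shifting 2 mm that way and settling.

Call:
apply_moves(
  commands=[
    [[0,0.1,0,0,0,0],[0,0.2,0,0,0,0],[0,0.2,0.1,0,0,0],[0,0.2,0.15,0,0,0],[0,0.2,0.15,0,0,0],[0,0.2,0.15,0,0,0]],
  ],
)

```text
clock: 12.65
eef_pos: [0.6218, 0.0491, 0.1363]
tcp_rot: [[0.225, 0.974, 0.003], [0.974, -0.225, 0.003], [0.003, 0.003, -1.0]]
wrist_force: [-6.2, 1.5, 7.1]
opening: 0.0097
```

```bash
python3 - <<'E'
from h import *
s=cam('scene');t=cam('top')
f=lambda a,k:cv2.convertScaleAbs(cv2.resize(a,None,fx=k,fy=k,interpolation=cv2.INTER_CUBIC),alpha=1.5)
o=f(s['frame'][180:290,240:440],4);b=f(t['frame'][110:150,240:400],4)
cv2.imwrite('pics/h3.png',np.vstack([o,np.pad(b,((0,0),(0,800-b.shape[1]),(0,0)))]))
E
python3 to.py 0.62 0.049 0.136 -0.228
```

```text
move [-0.05 -0.17  0.02] [ 0.15 -0.19  0.05] t 12.75 tcp [0.6218 0.0491 0.1362] q [0.06 0.46 1.59 0.   1.09 0.29] F [-6.8  1.4  6.9] op 0.0097463435478857
```

View pics/h3.png

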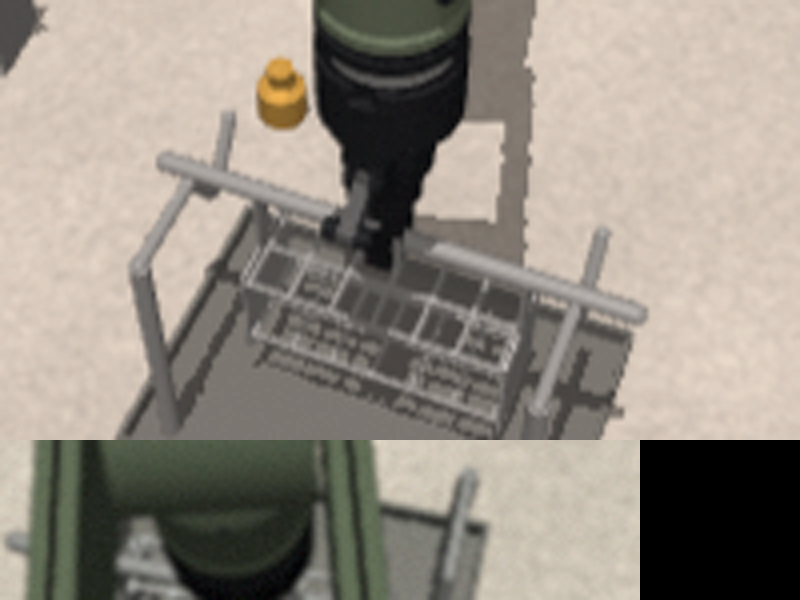

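The bar now lies in both hooks, crossing at crop (208,185) and (580,298). Its upward support exceeds the rack's weight, so it is seated. I'll relax the sideways preload, hold, then open.

Call:
apply_moves(
  commands=[
    [[0,-0.05,-0.05,0,0,0],[0,-0.1,-0.05,0,0,0],[0,-0.1,-0.05,0,0,0],[0,-0.1,-0.05,0,0,0],[0,-0.1,-0.05,0,0,0],[0,-0.1,-0.05,0,0,0]],
  ],
)

```text
clock: 13.25
eef_pos: [0.6214, 0.0492, 0.1368]
tcp_rot: [[0.225, 0.974, 0.004], [0.974, -0.225, 0.003], [0.004, 0.004, -1.0]]
wrist_force: [2.1, -0.3, -1.7]
opening: 0.01
```

Call:
apply_moves(
  commands=[
    [[0,0,0,0,0,0],[0,0,0,0,0,0],[0,0,0,0,0,0],[0,0,0,0,0,0],[0,0,0,0,0,0],[0,0,0,0,0,0],[0,0,0,0,0,0],[0,0,0,0,0,0],[0,0,0,0,0,0],[0,0,0,0,0,0],[0,0,0,0,0,0],[0,0,0,0,0,0]],
  ],
  gripper=8.5,
  newtons=30,
)

```text
clock: 14.25
eef_pos: [0.6214, 0.0493, 0.1368]
tcp_rot: [[0.225, 0.974, 0.004], [0.974, -0.225, 0.003], [0.003, 0.004, -1.0]]
wrist_force: [-0.1, -0.2, -0.4]
opening: 0.0852
```

Call:
apply_moves(
  commands=[
    [[0,0,-0.4,0,0,0],[0,0,-1.2,0,0,0],[0,0,-2.2,0,0,0],[0,0,-3.4,0,0,0],[0,0,-5,0,0,0],[0,0,-6.6,0,0,0],[0,0,-8.4,0,0,0],[0,0,-10.2,0,0,0],[0,0,-12,0,0,0],[0,0,-13.8,0,0,0],[0,0,-15.4,0,0,0],[0,0,-16.6,0,0,0],[0,0,-17,0,0,0],[0,0,-17,0,0,0],[0,0,-17,0,0,0],[0,0,-17,0,0,0],[0,0,-17,0,0,0],[0,0,-17,0,0,0]],
  ],
)

```text
clock: 15.75
eef_pos: [0.6204, 0.0488, 0.3059]
tcp_rot: [[0.225, 0.974, 0.003], [0.974, -0.225, 0.002], [0.003, 0.002, -1.0]]
wrist_force: [0.4, 0.3, -0.5]
opening: 0.0848
```

Run:
```python
from h import *
s=cam('scene');t=cam('top');s2=cam('scene')
print('still',cv2.absdiff(s['frame'],s2['frame'])[180:290,240:440].mean())
o0=cv2.imread('pics/scene0.png');print('short rack diff',cv2.absdiff(s['frame'],o0)[150:200,180:250].mean())
f=lambda a,k:cv2.convertScaleAbs(cv2.resize(a,None,fx=k,fy=k,interpolation=cv2.INTER_CUBIC),alpha=1.5)
cv2.imwrite('pics/h4.png',f(s['frame'][150:290,180:440],3))
st=arm.read_state();print(st['clock'],st['eef_pos'],st['wrist_force'],st['opening'])
```

```text
still 0.3663939393939394
short rack diff 2.835142857142857
15.9 [0.6205563  0.04883296 0.30632214] [ 0.40639413  0.04601447 -0.70657319] 0.08470409024581332
```

View pics/h4.png

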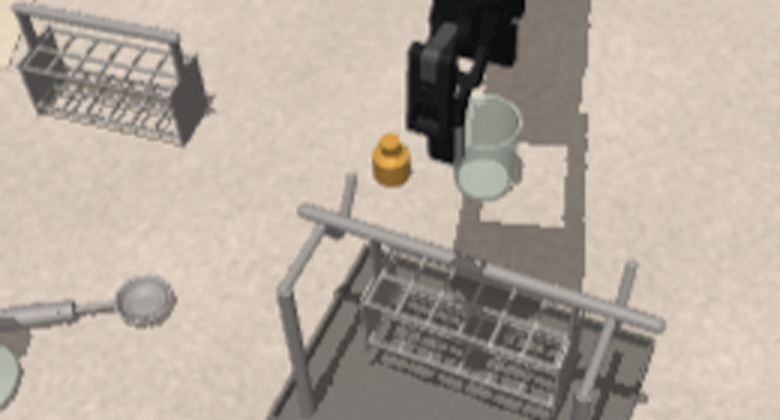

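The rack hangs in both hooks, with bar ends at (303,211) and (660,325). The gripper is clear and the short rack is unmoved. I'll let any swing settle, check for stillness, and hand in.

Call:
apply_moves(
  commands=[
    [[0,0,0,0,0,0],[0,0,0,0,0,0],[0,0,0,0,0,0],[0,0,0,0,0,0],[0,0,0,0,0,0],[0,0,0,0,0,0],[0,0,0,0,0,0],[0,0,0,0,0,0],[0,0,0,0,0,0],[0,0,0,0,0,0],[0,0,0,0,0,0],[0,0,0,0,0,0],[0,0,0,0,0,0],[0,0,0,0,0,0],[0,0,0,0,0,0],[0,0,0,0,0,0],[0,0,0,0,0,0],[0,0,0,0,0,0]],
  ],
)

```text
clock: 17.4
eef_pos: [0.6206, 0.0488, 0.3063]
tcp_rot: [[0.225, 0.974, 0.004], [0.974, -0.225, 0.003], [0.003, 0.003, -1.0]]
wrist_force: [0.1, -0.2, 0.7]
opening: 0.0849
```

Run:
```python
from h import *
f=[cam('scene')['frame'] for _ in range(4)]
d=[cv2.absdiff(f[0],x)[205:290,270:405] for x in f[1:]]
print([(x.mean().round(3),x.max()) for x in d])
print(arm.read_state()['clock'],arm.hand_in())
```

```text
[(np.float64(0.36), np.uint8(2)), (np.float64(0.364), np.uint8(2)), (np.float64(0.364), np.uint8(3))]
the job is handed in; nothing more can be done
17.6 None
```

The long-barred rack is hanging in both hooks of the drip stand. I handed the job in at about 17.6 s; no verdict is reported.

- **What I did:** I gripped the bar mid-way between the straps, carried the rack over the stand and lowered it. The first touch was on a hook's sloped side, so I shifted 2 mm. Before letting go I felt the hooks carry more than the rack's weight, with the bar at about 155 mm (seat height 155 mm).
- **Final checks:** The last picture showed both bar ends in their hooks. Four frames taken over about 0.15 s differed only by noise, so the rack is still. The gripper is open, about 15 cm above the bar, and reads no significant force. The short rack looks unmoved in the picture, though I did not measure its position.
- **Disagreement:** Combining the two camera views put the stand's heights about 7 mm low, so I used the given heights there and took position from the top view. That left about 2 mm of sideways uncertainty, which the hooks' sloped sides took up.

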